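Load the bottle warmer in order

ROBOT

A 6-joint arm with a two-finger parallel gripper is mounted at the origin on the work surface. World frame = base frame: x ahead of the robot, y to its left, z up, the work surface at z = 0. Lengths are in m, angles in rad, forces in N, time in s.
With the tool pointing down it reaches from about 0.425 to 0.95 m from the base axis. Payload 3.5 kg.
Tool frame: the origin (TCP) lies midway between the tips of the shut fingers; the grasp point (between the pads) lies 19 mm behind it; z points along the fingers, y is the line along which they close (so a half turn about z gives the same grasp; the last joint's range is limited). The gripper opens to 85 mm and grips with 20 to 120 N. Pads are 22 mm wide; open, the fingers measure 114 mm over their backs; the gripper's body (76 mm by 85 mm) begins 54 mm behind the grasp point. The pads swing forward as they close: fully open they stand 13 mm farther back than shut.
Start: joints at [-0.15, 0.286, 1.577, -0, 1.279, -0.15], TCP at [0.675, 0, 0.231] pointing down, gripper open.
Joint ranges: [-2.77, 2.77], [-0.9, 2.22], [0.21, 2.48], [-1.53, 4.67], [0.24, 2.81], [-2.84, 2.84]. Speed limits (rad/s): [2.79, 2.79, 3.14, 3.14, 3.14, 3.14].

INTERFACE

Orientations are given as a unit quaternion [x, y, z, w].
In Python, from plant import ctrl, cams, order gives the robot as it stands.
- The arm moves only by the tool move_arm, never from a script. Its argument "plan" is one flat list of numbers, 7 for each row, row after row: the shift along the world's x, y, z in mm, then the turn, a rotation vector about the world's x, y, z in degrees, then the finger opening in mm, from 0 to 85.4. A call has 1 to 12 rows; each row shifts and turns the commanded pose from where the row before left it; what a row does not reach is not made up. A row lasts 1/10 s, in which the tool goes at most 50 mm and 8.59 degrees, less where a joint would pass 70% of its speed; a pose out of reach is approached as far as the arm can. A call is refused whole if a number of a shift passes 50 or a number of a turn 8.59, either way. A call with a gripper value outside its range is refused whole. The fingers move at their own pace and stop on an object; "newtons" is the grip in N (left out, the last holds). Time passes only in rows, so rows that do not move let the fingers close. It gives the time, the measured TCP pose, the force, the opening and the grip force at its end, in the units of the state.
- ctrl.get_state(): the state, without advancing time (a new reading comes with each control period).
- cams.read_camera(name): name is "scene" or "side" or "wrist"; returns a dict with "color" (480x640x3 uint8, red, green, blue), "fov_y" (degrees; the focal length in pixels is half the picture's height over the tangent of half this angle, whatever the lens; pixels are square), "cx", "cy" (the principal point, pixels), "origin" and "orientation" of the camera in the world; the wrist camera has in their place "T_tool_cam" (4x4, takes a point from camera to tool coordinates, whose origin is the TCP and whose axes are the flange's). Camera axes: x right, y up, looking along -z (the intrinsics and any distortion apply to the point x, -y, -z); pixel columns grow to the right and rows downward; lengths in m; the calibration is good to about 2 mm. A picture is of the moment at which its call begins: read the wrist's pose just before it. There is no depth.
- order.sign_off(): hands the job in; it is judged then, once.
The state is a dict: "time": time; "qpos": joint angles; "dq": joint speeds; "joint_efforts": joint torques, N m; "eef_pos": TCP position; "tcp_rot": TCP orientation; "contact_force": force on the tool from outside, world axes, zero at the start; "wrist_torque": the same for the moment, N m; "opening": opening from 0.0 (shut) to 1.0 (fully open); "finger_force": force on a finger pad.
Only numpy, scipy, OpenCV 4.12 (cv2) and the standard library are available. Lean on these libraries where they do the work, as an engineer would, in place of code of your own. Each camera call takes 0.05 s, during which the arm holds its last target. There are 200 camera calls.

TASK

Turn the red swing tab fully aside, then lift the clear cover off the bottle warmer and lay it flat on the blue mat, centred and lying lengthwise along it. Then stand the three sample bottles upright in the warmer, one on the floor of each bay: the orange-capped amber bottle between the other two, the blue-capped one to its left and the green-capped one to its right, as seen from the robot. Set the bottles down rather than dropping or tipping them, and leave the red-capped wash bottle and the yellow rack where they are.

Things in the scene. Friction and masses are not known exactly. Their poses are not given: they have to be found in the camera images.
- warmer: bottle warmer: fixed steel box, 120 (x) x 260 (y) x 80 mm tall. Origin under its centre at bench level; +y left, +x away as the robot sees it. Three open-topped square bays in a row along y, centred at y = +66 (left), 0, -66 mm (right), x = 0: each 60 x 60 mm, floor 50 mm and rims 80 mm above the bench. At the start the clear cover lies over them, inside a 4 mm high lip.
- tab (a joint): red swing tab (flat bar, top 92.5 mm above bench) at the right end of the warmer; upright pivot at x = 0, y = -118 mm of the warmer. At 0 rad it points along the warmer's +y, over the cover, holding it down; grows clockwise seen from above; at 1.57 it points along the warmer's +x, clear (clear from 1.25, stop 1.75). Friction (1 N at the post) keeps it where left.
- tab_post (a point): upright round red post near the tab's free end, 12 mm across, 35 mm tall (92.5 to 127.5 mm above the bench), 32 mm from the pivot. This point is on its axis half-way up (110 mm above the bench).
- cover_grip (a point): clear plastic cover pane, 78 (x) x 196 (y) x 5 mm, 140 g, loose, edged in grey, lying on the warmer's rims (underside 80 mm above the bench), 2 to 4 mm of play inside the lip. On its middle a black bar grip, 16 mm thick (x), 60 long (y), 32 tall. This point: middle of the bar, 21 mm above the pane's underside, 16 mm below the bar's top; z up, y along the pane.
- mat: blue rectangular bench mat, fixed, 130 (x) x 250 (y) mm, 3 mm thick: the place for the cover. Origin under its centre at bench level, y along its length.
- orange_center (a point): sample bottle, round, 40 mm across, 90 mm tall, about 120 g, amber glass with an orange cap; its screw cap (30 mm across, 22 mm tall) is its top. Loose on the bench at the start. This point is on its axis half-way up (45 mm above its underside, 45 mm below the cap's top); z points up the bottle.
- blue_center (a point): sample bottle, round, 40 mm across, 90 mm tall, about 120 g, white with a blue cap; its screw cap (30 mm across, 22 mm tall) is its top. Loose on the bench at the start. This point is on its axis half-way up (45 mm above its underside, 45 mm below the cap's top); z points up the bottle.
- green_center (a point): sample bottle, round, 40 mm across, 90 mm tall, about 120 g, white with a green cap; its screw cap (30 mm across, 22 mm tall) is its top. Loose on the bench at the start. This point is on its axis half-way up (45 mm above its underside, 45 mm below the cap's top); z points up the bottle.
- wash: bystander: white bottle with a red cap, 70 mm across and 170 mm tall, standing loose; origin at the centre of its underside.
- rack: bystander: yellow tube rack, 70 (x) x 160 (y) x 61 mm tall, standing loose beyond the bottles; origin at the centre of its underside.

How it is judged:
On the way, in this order (a step that is already met when the one before it is completed fails the run):
1. the swing tab is turned clear of the cover (1.25 rad or more) with the cover still in its place (value of joint tab above 1.25 rad and horizontal distance between cover_grip and warmer below 0.02 m), for 0.2 s.
2. the cover lies flat on the mat, centre within 30 mm of the mat's centre, lengthwise within 0.2 rad (horizontal distance between cover_grip and mat below 0.03 m and height (world z) of cover_grip below 0.03 m and angle between cover_grip's own z axis and vertical below 0.06 rad and angle between the y axis of cover_grip and the y axis of mat, either way round below 0.2 rad), for 0.2 s.
At the end, for the whole second after the job is handed in: Cover flat on the mat (centres within 30 mm, lengthwise within 0.2 rad); each bottle upright (0.12 rad) on the floor of its bay, within 15 mm of the bay centre along each warmer axis: blue left (+y), orange middle, green right (-y); all released and at rest (all of step 2 and linear speed of each of cover, blue, orange, green below 0.02 m/s and x of blue_center in the frame of warmer between -0.015 and 0.015 m and y of blue_center in the frame of warmer between 0.051 and 0.081 m and z of each of blue_center, orange_center, green_center in the frame of warmer below 0.102 m and angle between each of blue_center, orange_center, green_center's own z axis and vertical below 0.12 rad and x of orange_center in the frame of warmer between -0.015 and 0.015 m and y of orange_center in the frame of warmer between -0.015 and 0.015 m and x of green_center in the frame of warmer between -0.015 and 0.015 m and y of green_center in the frame of warmer between -0.081 and -0.051 m); the robot touches nothing.
It fails at once if the wash bottle or the yellow tube rack is shifted by more than 25 mm or tipped (distance of any of wash, rack from where it was at the start of the episode above 0.025 m or angle between wash's own z axis and vertical above 0.4 rad).
It fails at once if a sample bottle is tipped over (angle between any of blue_center, orange_center, green_center's own z axis and vertical above 0.7 rad).
It fails at once if a sample bottle is dropped (moves faster than 0.8 m/s while the fingers do not hold it) ((linear speed of blue above 0.8 m/s and contact force between the fingers and blue below 0.05 N) or (linear speed of orange above 0.8 m/s and contact force between the fingers and orange below 0.05 N) or (linear speed of green above 0.8 m/s and contact force between the fingers and green below 0.05 N)).
It also fails if it takes over 112 s, if anything falls off the work surface, if the arm or the gripper's body presses on something with over 40 N, if the wrist force passes 120 N, or if a joint passes its speed limit or range.

## Working session

There is one attempt and no reset: what is moved stays moved. The work goes in short steps, Python scripts to look and compute and a tool call to move; the robot and the scene stay as the last step left them, time stands still between calls to the robot, and variables do not carry over. Pictures are saved under pics/ and viewed, at most 17 in all, crops included, and the job is handed in when it is done.

Besides the shell and the picture viewer there is one more tool, called after ">>>" as a command line: name --argument value ..., lists and objects as JSON in quotes. move_arm: Moves the arm, as the interface text tells. Its arguments: {"type":"object","properties":{"plan":{"type":"array","items":{"type":"number"}},"newtons":{"type":"number"}},"required":["plan"]}

```bash
ls; mkdir -p pics
cat > h.py <<'E'
import numpy as np, cv2
from scipy.spatial.transform import Rotation as R
from plant import ctrl, cams, order
def shot(n, save=None):
    s=ctrl.get_state(); c=cams.read_camera(n)
    if 'T_tool_cam' in c:
        T=np.eye(4); T[:3,:3]=R.from_quat(s['tcp_rot']).as_matrix(); T[:3,3]=s['eef_pos']
        M=T@np.array(c['T_tool_cam'])
    else:
        M=np.eye(4); M[:3,:3]=R.from_quat(c['orientation']).as_matrix(); M[:3,3]=c['origin']
    c['M']=M; c['f']=240/np.tan(np.radians(c['fov_y'])/2)
    if save: cv2.imwrite('pics/'+save, c['color'][:,:,::-1])
    return c
def ray(c,u,v):
    d=np.array([(u-c['cx'])/c['f'],-(v-c['cy'])/c['f'],-1.]); return c['M'][:3,3], c['M'][:3,:3]@d
def onz(c,u,v,z):
    o,d=ray(c,u,v); return o+d*(z-o[2])/d[2]
def proj(c,p):
    q=c['M'][:3,:3].T@(np.array(p)-c['M'][:3,3]); return c['cx']+c['f']*q[0]/-q[2], c['cy']-c['f']*q[1]/-q[2]
E
python3 - <<'E'
from h import *
for n in ['scene','side','wrist']:
    c=shot(n,n+'0.png'); print(n,{k:v for k,v in c.items() if k!='color'})
print(ctrl.get_state())
E
```

```text
pics
scene {'fov_y': 52.70446799377386, 'cx': 322.98416235988935, 'cy': 235.8509516369327, 'origin': array([1.10478275, 0.5184521 , 0.8632499 ]), 'orientation': array([0.12864452, 0.32265046, 0.86600482, 0.35969836]), 'M': array([[-0.70813535, -0.53998661,  0.45492723,  1.10478275],
       [ 0.70601546, -0.53302753,  0.46628727,  0.5184521 ],
       [-0.00930015,  0.65138016,  0.75869453,  0.8632499 ],
       [ 0.        ,  0.        ,  0.        ,  1.        ]]), 'f': np.float64(484.4906127598366)}
side {'fov_y': 46.086296842603225, 'cx': 312.6111653829931, 'cy': 238.18932539352676, 'origin': array([0.22512739, 0.84684072, 0.82612541]), 'orientation': array([-0.1062671 ,  0.40927424,  0.88159551, -0.20974094]), 'M': array([[-0.88943208,  0.28282856, -0.35905232,  0.22512739],
       [-0.45679811, -0.57700667,  0.67705154,  0.84684072],
       [-0.01568607,  0.76620579,  0.6424038 ,  0.82612541],
       [ 0.        ,  0.        ,  0.        ,  1.        ]]), 'f': np.float64(564.2228119566304)}
wrist {'fov_y': 65.3448224252854, 'cx': 323.96166927694816, 'cy': 236.7133224760561, 'T_too
[... 769 characters left out ...]
86954e-01,  2.87021459e-01,  1.57785074e+00, -4.49896118e-06,
        1.27861710e+00, -1.49980828e-01]), 'dq': array([ 1.00989058e-04, -2.25557986e-03, -6.46114656e-03,  4.99876468e-04,
        5.35480840e-05, -3.21556575e-04]), 'joint_efforts': array([ 7.91554030e-04, -4.06602967e+01, -2.93140125e+01, -8.94972595e-05,
        3.96185191e-03, -2.97825103e-06]), 'eef_pos': array([6.74480516e-01, 1.15818040e-04, 2.30219981e-01]), 'tcp_rot': array([ 7.07108169e-01,  7.07104757e-01, -5.64571940e-04, -7.61954874e-04]), 'contact_force': array([ 0.1695684 , -0.58477264,  0.10218046]), 'wrist_torque': array([ 0.04418474, -0.01252508,  0.0217192 ]), 'finger_force': 0.0, 'opening': 1.0007281971471969}
```

View images.

View pics/scene0.png

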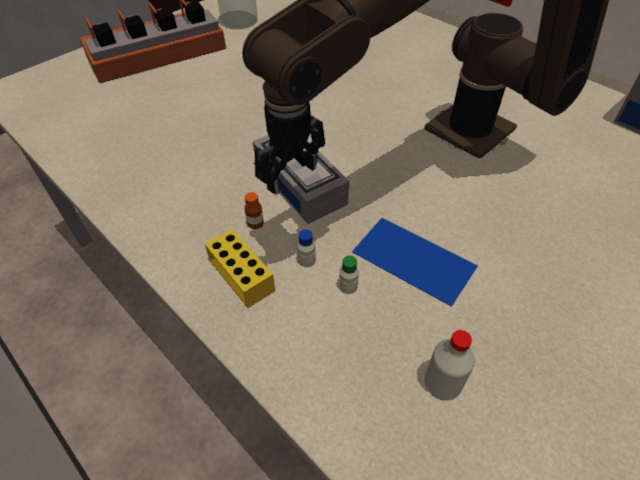

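View pics/side0.png

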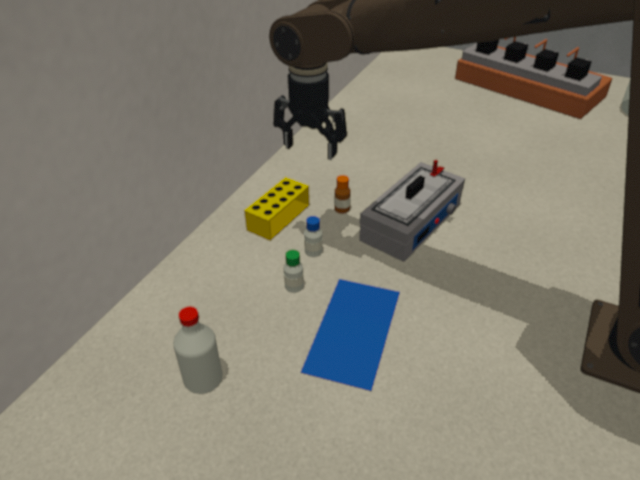

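The scene and side views show the mat (side corners ≈ (340,280), (399,292), (303,373), (371,388)), caps at side (342,181), (313,223), (293,258), black bar at (416,187), red post at (435,167), and the warmer to the right and further back. Next I measure them.

```bash
cat >> h.py <<'E'
HS=dict(blue=((100,150,90),(125,255,255)),green=((50,100,40),(85,255,255)),orange=((5,200,120),(14,255,255)),red=((0,180,90),(3,255,255)),yellow=((20,150,100),(32,255,255)))
def blobs(c,col,mina=8,k=1):
    h=cv2.cvtColor(c['color'],cv2.COLOR_RGB2HSV); m=cv2.inRange(h,*HS[col])
    if col=='red': m|=cv2.inRange(h,(176,180,90),(180,255,255))
    n,l,s,ce=cv2.connectedComponentsWithStats(m)
    return sorted([(int(s[i,4]),ce[i].round(1),s[i,:4],l==i) for i in range(1,n) if s[i,4]>=mina],key=lambda t:-t[0])
E
python3 - <<'E'
from h import *
np.set_printoptions(precision=4,suppress=True)
for n in ['scene','side']:
    c=shot(n); print(n)
    for col in HS:
        for a,ce,bb,_ in blobs(c,col)[:4]:
            print(col,a,ce,bb,onz(c,*ce,.079)[:2])
    b=[x for x in blobs(c,'blue') if x[0]>2000][0]
    k,_=cv2.findContours(b[3].astype(np.uint8),0,2)
    r=cv2.approxPolyDP(k[0],8,True)[:,0]
    P=np.array([onz(c,*p,.003)[:2] for p in r.astype(float)]);print('mat',P,P.mean(0),[np.linalg.norm(P[i]-P[i-1]) for i in range(len(P))])
s=shot('side')['color'][140:270,340:490,::-1]
cv2.imwrite('pics/sc.png',cv2.resize(s,None,fx=4.5,fy=4.5,interpolation=2)[:600])
E
```

```text
scene
blue 4989 [415.8 260.7] [353 219 124  87] [0.5487 0.2184]
blue 105 [305.  234.5] [299 230  13  10] [0.6589 0.0064]
green 200 [349.2 263.9] [343 256  14  17] [0.6501 0.1275]
orange 83 [250.7 196.8] [245 193  12   9] [ 0.6677 -0.1654]
red 269 [461.4 338.8] [452 330  20  18] [0.6319 0.3866]
yellow 1873 [236.7 263.8] [205 229  68  75] [ 0.811  -0.0355]
mat [[0.5709 0.0686]
 [0.5372 0.3119]
 [0.4155 0.2947]
 [0.4496 0.0548]] [0.4933 0.1825] [np.float64(0.12204391561717835), np.float64(0.24556003961072148), np.float64(0.12297271689365297), np.float64(0.24232525997089116)]
side
blue 6572 [352.  334.6] [302 280  97 110] [0.465 0.258]
blue 86 [312.6 220.8] [307 217  12   9] [0.6692 0.0079]
green 181 [292.3 257.5] [286 250  13  16] [0.6517 0.1301]
orange 14 [342.9 181.4] [338 180  10   3] [ 0.6735 -0.1557]
red 281 [188.4 316. ] [179 307  19  19] [0.7427 0.3483]
red 39 [437.2 170.9] [432 168  11   8] [ 0.4897 -0.2941]
red 9 [436.7 220.4] [436 219   3   4] [ 0.4323 -0.1094]
yellow 2232 [276.7 208.7] [245 177  64  63] [0.7599 0.0043]
mat [[0.5719 0.0748]
 [0.5346 0.3138]
 [0.4123 0.2948]
 [0.4506 0.057 ]] [0.4923 0.1851] [np.float64(0.1226942238218352), np.float64(0.2418332124488089), np.float64(0.12376967231313624), np.float64(0.2408382363837452)]
```

View pics/sc.png

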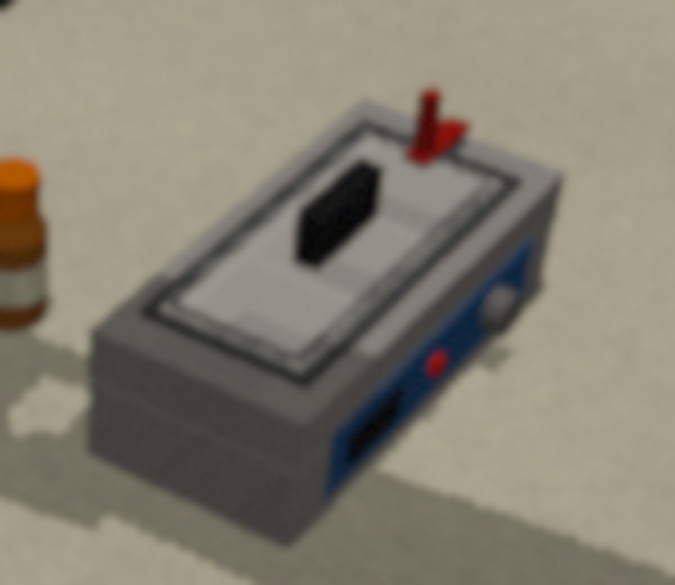

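View pics/wrist0.png

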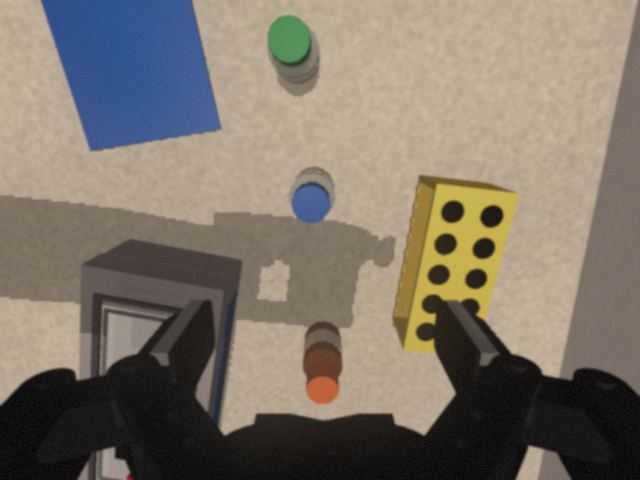

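Run:
```python
from h import *
np.set_printoptions(precision=4,suppress=True)
c=shot('side')
f=lambda u,v,z: onz(c,340+u/4.5-.4,140+v/4.5-.4,z)[:2]
P=np.array([f(97,333,.08),f(315,428,.08),f(562,178,.08),f(367,100,.08)])
print(P,P.mean(0),[np.linalg.norm(P[i]-P[i-1]) for i in range(4)])
d=(P[0]+P[1]-P[2]-P[3]);print('yaw',np.degrees(np.arctan2(-d[0],d[1])))
print('bar',f(339,190,.117),f(300,213,.117),f(376,168,.117))
print('post top',f(430,93,.1275),'bottom',f(422,152,.0925))
w=shot('wrist')
for col in ['blue','green','orange']:
    for b in blobs(w,col,100)[:3]: print(col,b[0],b[1],onz(w,*b[1],.09)[:2])
```

```text
[[ 0.5856 -0.0596]
 [ 0.4674 -0.0376]
 [ 0.4217 -0.2864]
 [ 0.5367 -0.3143]] [ 0.5028 -0.1745] [np.float64(0.2593412255046732), np.float64(0.12022156659465302), np.float64(0.2529438320182331), np.float64(0.11835586341684133)]
yaw -10.633506866466071
bar [ 0.5069 -0.1726] [ 0.5173 -0.1456] [ 0.4969 -0.1989]
post top [ 0.4903 -0.2606] bottom [ 0.4897 -0.2595]
blue 14534 [122.4  54.7] [0.5373 0.1196]
green 1450 [288.1  39.5] [0.652  0.1292]
```

>>> move_arm --plan '[-26,-37,0,0,0,-5.3,30,-26,-37,0,0,0,-5.3,30,-27,-37,0,0,0,0,30,-27,-37,0,0,0,0,30,-27,-37,0,0,0,0,30,-27,-37,0,0,0,0,30,-26,-37,0,0,0,0,30,0,0,0,0,0,0,30,0,0,0,0,0,0,30]'

```text
time: 1.3
eef_pos: [0.4886, -0.2596, 0.2316]
tcp_rot: [0.77, 0.638, 0.0, 0.0]
contact_force: [-0.4, 0.4, 0.6]
opening: 0.355
finger_force: 0.0
```

Run:
```python
from h import *
np.set_printoptions(precision=4,suppress=True)
w=shot('wrist','w1.png')
for b in blobs(w,'red',30)[:4]: print(b[:3],onz(w,*b[1],.1275)[:2])
s=shot('side')
for b in blobs(s,'red',10)[:4]: print(b[:3],onz(s,*b[1],.1275)[:2])
```

```text
(283, array([188.3, 315.9]), array([179, 307,  19,  19], dtype=int32)) [0.7094 0.3805]
(10, array([439., 169.]), array([438, 168,   4,   4], dtype=int32)) [ 0.4713 -0.2292]
```

View pics/w1.png

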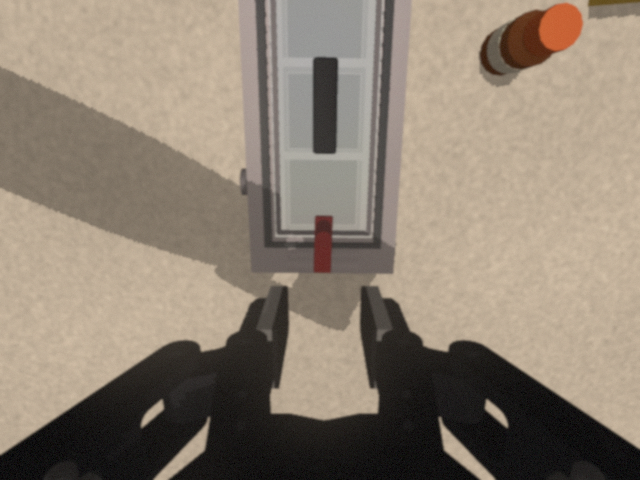

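Run:
```python
from h import *
np.set_printoptions(precision=4,suppress=True)
w=shot('wrist')
a=onz(w,250,271,.08);b=onz(w,394,271,.08)
d=(b-a)[:2];print(a,b,np.linalg.norm(d),'yaw',np.degrees(np.arctan2(d[1],d[0])))
l=np.array([onz(w,325.5,v,.117)[:2] for v in (57,153)]);print('bar',l,l.mean(0),np.linalg.norm(l[0]-l[1]))
e=l[0]-l[1];print('baryaw',np.degrees(np.arctan2(-e[0],e[1])))
yd=e/np.linalg.norm(e)
print('center from end edge',(a+b)[:2]/2+.13*yd)
for c in [(l.mean(0))]:
  for r in (.032+.006,.118,.086): print(r)
  post=c-.086*yd; print('post',post,'pivot',c-.118*yd,[proj(w,[*post,z]) for z in (.0925,.1275)])
print('tab tip',onz(w,323,216,.0925))
```

```text
[ 0.422  -0.2908  0.08  ] [ 0.5412 -0.313   0.08  ] 0.12131210089553188 yaw -10.540057732926336
bar [[ 0.5131 -0.1464]
 [ 0.5024 -0.2043]] [ 0.5078 -0.1753] 0.058892674661385154
baryaw -10.452549256226204
center from end edge [ 0.5052 -0.174 ]
0.038
0.118
0.086
post [ 0.4922 -0.2599] pivot [ 0.4863 -0.2914] [(np.float64(325.347479310966), np.float64(225.15348307006693)), (np.float64(325.5738857904558), np.float64(238.1071588182502))]
tab tip [ 0.4917 -0.2524  0.0925]
```

>>> move_arm --plan '[1.3,1,-45,0,0,0,30,0,0,-45,0,0,0,30,0,0,-44,0,0,0,30,0,0,0,0,0,0,20,0,0,0,0,0,0,20,0,0,0,0,0,0,20]'

```text
time: 2.05
eef_pos: [0.4924, -0.2588, 0.1004]
tcp_rot: [0.769, 0.639, 0.001, 0.003]
contact_force: [-0.0, -0.2, 0.7]
opening: 0.234
finger_force: 0.4
```

>>> move_arm --plan '[4.32,-1.11,0,0,0,-8,20,4.13,-1.71,0,0,0,-8,20,3.85,-2.27,0,0,0,-8,20,3.49,-2.77,0,0,0,-8,20,3.07,-3.24,0,0,0,-8,20,2.59,-3.63,0,0,0,-8,20,2.06,-3.96,0,0,0,-8,20,1.49,-4.2,0,0,0,-8,20,0.89,-4.37,0,0,0,-8,20,0.27,-4.45,0,0,0,-8,20,-0.35,-4.45,0,0,0,-8,20,-0.97,-4.36,0,0,0,-8,20]'

```text
time: 3.25
eef_pos: [0.5172, -0.2994, 0.101]
tcp_rot: [0.989, -0.147, 0.003, 0.001]
contact_force: [1.0, 1.4, -0.9]
opening: 0.233
finger_force: 0.7
```

>>> move_arm --plan '[0,0,0,0,0,0,20,0,0,0,0,0,0,20,0,0,0,0,0,0,28,0,0,40,0,0,8.5,28,0,0,45,0,0,8.5,28]'

```text
time: 3.75
eef_pos: [0.5138, -0.2973, 0.1811]
tcp_rot: [1.0, 0.007, -0.002, -0.002]
contact_force: [0.2, 0.1, -0.4]
opening: 0.327
finger_force: 0.0
```

Run:
```python
from h import *
np.set_printoptions(precision=4,suppress=True)
s=ctrl.get_state();print(s['eef_pos'],s['qpos'])
c=shot('side')['color'][100:270,340:490,::-1]
cv2.imwrite('pics/s2.png',cv2.resize(c,None,fx=3.5,fy=3.5,interpolation=2))
```

```text
[ 0.5138 -0.2973  0.1811] [-0.6953  0.1579  1.8234 -0.0002  1.1657  0.8608]
```

View pics/s2.png

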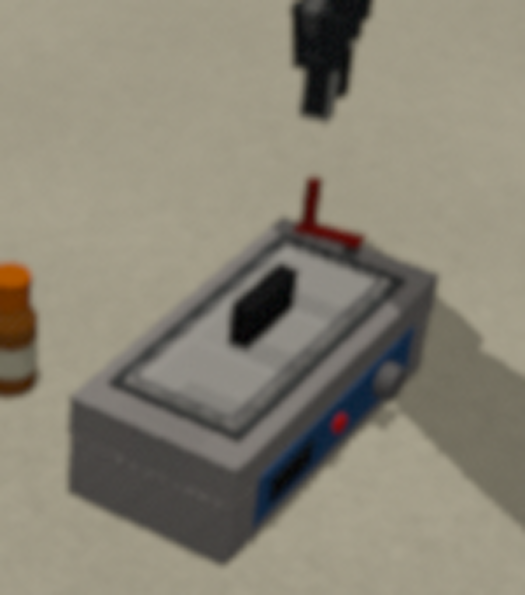

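The picture shows the tab pointing along +x (post at about (313,182), bar to (360,242)), with the cover untouched. Next I move to the bar grip.

>>> move_arm --plan '[-0.7,12.2,20,0,0,7.9,50,-0.7,12.2,0,0,0,7.9,50,-0.7,12.2,0,0,0,7.9,50,-0.7,12.2,0,0,0,7.9,50,-0.7,12.2,0,0,0,7.9,50,-0.7,12.2,0,0,0,7.9,50,-0.7,12.2,0,0,0,7.9,50,-0.7,12.2,0,0,0,7.9,50,-0.7,12.2,0,0,0,7.9,50,-0.7,12.2,0,0,0,7.9,50,0,0,0,0,0,0,50,0,0,0,0,0,0,50]'

```text
time: 5.0
eef_pos: [0.5083, -0.1766, 0.2027]
tcp_rot: [0.77, 0.638, 0.0, 0.001]
contact_force: [-0.8, 0.4, -0.2]
opening: 0.586
finger_force: 0.0
```

Run:
```python
from h import *
np.set_printoptions(precision=4,suppress=True)
w=shot('wrist','w3.png'); print(ctrl.get_state()['eef_pos'])
print('bar end',proj(w,[.507+.03*.182,-.175+.03*.983,.117]),'centre',proj(w,[.507,-.175,.117]))
h=cv2.cvtColor(w['color'],cv2.COLOR_RGB2HSV)
for col in ['orange','blue']: print(col,[(b[:3],onz(w,*b[1],.09)[:2]) for b in blobs(w,col,100)[:2]])
```

```text
[ 0.5083 -0.1769  0.2027]
bar end (np.float64(318.25671070758733), np.float64(196.04375322507144)) centre (np.float64(318.60309961921934), np.float64(242.45610164133356))
orange []
blue []
```

View pics/w3.png

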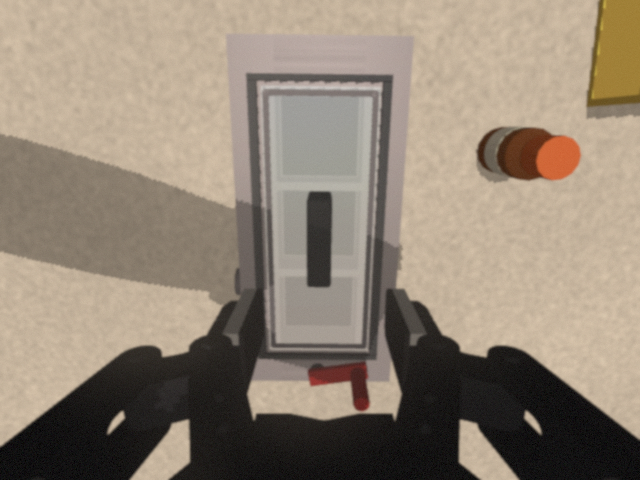

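The wrist view has the bar at columns 307–331, rows 192–287, where I predicted it (centre (319,242)). The tab is clear of the cover, so I descend and grip.

>>> move_arm --plan '[-1,1,-40,0,0,0,50,0,0,-40,0,0,0,50,0,0,-32,0,0,0,50,0,0,0,0,0,0,50,0,0,0,0,0,0,8,0,0,0,0,0,0,8,0,0,0,0,0,0,8,0,0,0,0,0,0,8,0,0,0,0,0,0,8]' --newtons 40

```text
time: 5.95
eef_pos: [0.5068, -0.1762, 0.0929]
tcp_rot: [0.77, 0.638, -0.001, -0.0]
contact_force: [-6.2, -0.3, 4.3]
opening: 0.174
finger_force: 39.7
```

>>> move_arm --plan '[0,0,15,0,0,0,8,0,0,30,0,0,0,8,0,0,40,0,0,0,8,0,20,5,0,0,0,8,-2,40,0,0,0,3.8,8,-2,45,0,0,0,3.8,8,-2,45,0,0,0,3.8,8,-2,45,0,0,0,3.8,8,-2,45,0,0,0,3.6,8,-2,45,0,0,0,0,8,-2,45,0,0,0,0,8,0,30,0,0,0,0,8]'

```text
time: 7.15
eef_pos: [0.4935, 0.1876, 0.1831]
tcp_rot: [0.654, 0.757, 0.002, 0.001]
contact_force: [0.8, -0.2, -1.7]
opening: 0.18
finger_force: 39.3
```

>>> move_arm --plan '[0,0,0,0,0,0,8,0,0,0,0,0,0,8]'

```text
time: 7.35
eef_pos: [0.4938, 0.1852, 0.1822]
tcp_rot: [0.654, 0.757, 0.001, 0.001]
contact_force: [-1.1, -1.1, -2.0]
opening: 0.181
finger_force: 39.3
```

Run:
```python
from h import *
np.set_printoptions(precision=4,suppress=True)
s=ctrl.get_state();print(s['eef_pos'],s['opening'],s['finger_force'],s['contact_force'])
c=shot('side','s4.png'); w=shot('wrist','w4.png')
cv2.imwrite('pics/m4.png',np.hstack([c['color'][:,100:500,::-1],w['color'][:,120:520,::-1]]))
```

```text
[0.4938 0.1852 0.1822] 0.18067451602635934 39.29226100444794 [-1.1436 -1.1238 -2.0018]
```

View pics/m4.png

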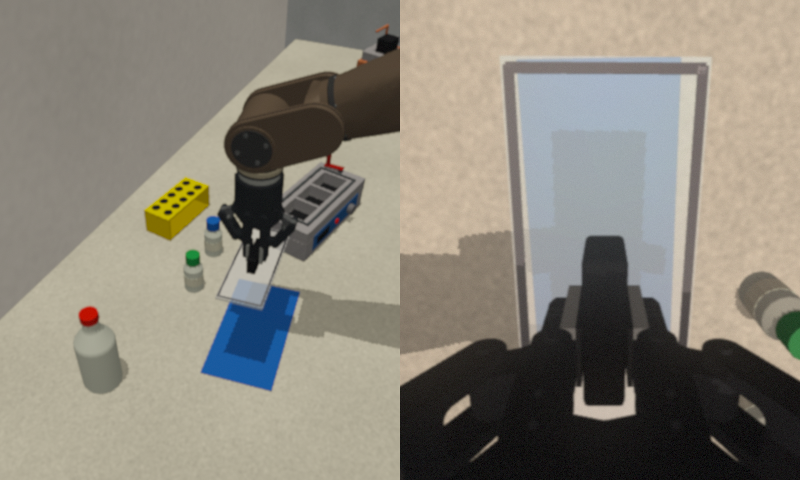

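The cover hangs level from the gripper over the mat and lined up with it (mat visible through the pane; side view pane at (255,270)). I'll lower and release.

>>> move_arm --plan '[-1,-1,-45,0,0,0,8,0,0,-45,0,0,0,8,0,0,-40,0,0,0,8,0,0,-22,0,0,0,8,0,0,-10,0,0,0,8,0,0,-3,0,0,0,8,0,0,0,0,0,0,8,0,0,0,0,0,0,8]'

```text
time: 8.25
eef_pos: [0.4936, 0.1833, 0.0167]
tcp_rot: [0.655, 0.756, 0.001, 0.001]
contact_force: [-1.0, 0.4, -1.8]
opening: 0.182
finger_force: 39.6
```

>>> move_arm --plan '[0,0,-1,0,0,0,8,0,0,-1,0,0,0,8,0,0,0,0,0,0,16,0,0,0,0,0,0,45,0,0,0,0,0,0,45,0,0,10,0,0,0,45,0,0,30,0,0,0,45,0,0,40,0,0,0,45,0,0,50,0,0,0,60,0,0,50,0,0,0,60,0,0,0,0,0,0,60]'

```text
time: 9.35
eef_pos: [0.497, 0.1845, 0.2032]
tcp_rot: [0.655, 0.756, 0.007, 0.006]
contact_force: [1.1, 0.1, 1.0]
opening: 0.706
finger_force: 0.0
```

Run:
```python
from h import *
np.set_printoptions(precision=4,suppress=True)
s=ctrl.get_state();print(s['eef_pos'],s['opening'],s['finger_force'],s['contact_force'],s['qpos'])
w=shot('wrist','w5.png');c=shot('side','s5.png')
cv2.imwrite('pics/m5.png',np.hstack([c['color'][:,200:500,::-1],w['color'][:,70:570,::-1]]))
for n in ['scene','side','wrist']:
    c=shot(n)
    for col in ['blue','green','orange']:
        for a,ce,bb,_ in blobs(c,col)[:3]:
            print(n,col,a,ce,bb,onz(c,*ce,.079)[:2],onz(c,*ce,.090)[:2])
```

```text
[0.497  0.1845 0.2032] 0.7059625694553199 0.0 [1.0576 0.0714 0.9551] [ 0.164  -0.0187  1.9681  0.      1.1746  0.0205]
scene blue 1836 [426. 271.] [353 238 124  68] [0.5551 0.2491] [0.5628 0.2529]
scene blue 102 [394.2 226.8] [383 221  23  13] [0.508  0.1279] [0.5164 0.1334]
scene blue 101 [305.1 234.4] [299 230  13  10] [0.6585 0.0063] [0.6648 0.0135]
scene green 199 [349.2 263.9] [343 256  14  17] [0.6501 0.1275] [0.6565 0.133 ]
scene orange 81 [250.7 196.7] [245 193  12   9] [ 0.6675 -0.1657] [ 0.6736 -0.1561]
side blue 3021 [352.7 339.5] [302 280  97 110] [0.4595 0.2673] [0.4561 0.2758]
side blue 136 [312.7 223.1] [307 217  12  14] [0.6654 0.0149] [0.6589 0.0271]
side green 181 [292.3 257.5] [286 250  13  16] [0.6517 0.1301] [0.6454 0.1407]
wrist blue 2664 [382.2 104.5] [343  61  58 122] [0.5177 0.2736] [0.5162 0.2728]
wrist blue 639 [499.6 457.7] [484 444  34  27] [0.672  0.0048] [0.6639 0.0156]
wrist blue 298 [380.6 311.3] [368 296  23  33] [0.5442 0.1279] [0.5416 0.1334]
wrist green 1567 [520.1 328.3] [496 306  49  46] [0.6529 0.1291] [0.6456 0.1346]
```

View pics/m5.png

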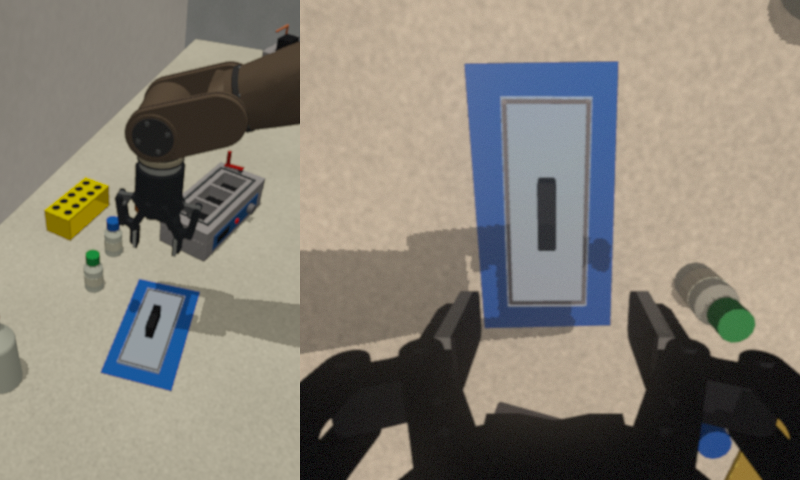

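The cover lies flat inside the mat (wrist: pane inside blue on all sides, bar at (546,213)). Next, hover over the green bottle.

>>> move_arm --plan '[35,-13,0,0,0,-4.7,65,40,-14,0,0,0,-4.7,65,40,-14,0,0,0,-4.7,65,39,-14,0,0,0,-4.7,65,0,0,0,0,0,0,65,0,0,0,0,0,0,65]'

```text
time: 10.2
eef_pos: [0.6453, 0.128, 0.1902]
tcp_rot: [0.77, 0.639, -0.002, -0.002]
contact_force: [1.9, -0.3, -0.1]
opening: 0.759
finger_force: 0.0
```

```bash
cat >> h.py <<'E'
HS['orange']=((3,180,140),(14,255,255)); HS['cblue']=((108,150,60),(122,255,255))
def cap(col,near=None):
    w=shot('wrist'); s=ctrl.get_state(); print('tcp',s['eef_pos'].round(4))
    for b in blobs(w,col,300)[:3]:
        k,_=cv2.findContours(b[3].astype(np.uint8),0,2)
        (u,v),r=cv2.minEnclosingCircle(k[0]); rp=.015/.09
        p=onz(w,u,v,.09); z=np.linalg.norm(p-w['M'][:3,3]); print(col,b[0],b[2],(round(u),round(v)),'r mm',round(r*z/w['f']*1000,1),p[:2].round(4))
    return w
E
python3 - <<'E'
from h import *
w=cap('green'); cv2.imwrite('pics/w6.png',w['color'][:,:,::-1])
E
```

```text
tcp [0.6447 0.1286 0.1909]
green 572 [311 213  40  23] (330, 230) r mm 13.2 [0.6519 0.1328]
```

View pics/w6.png

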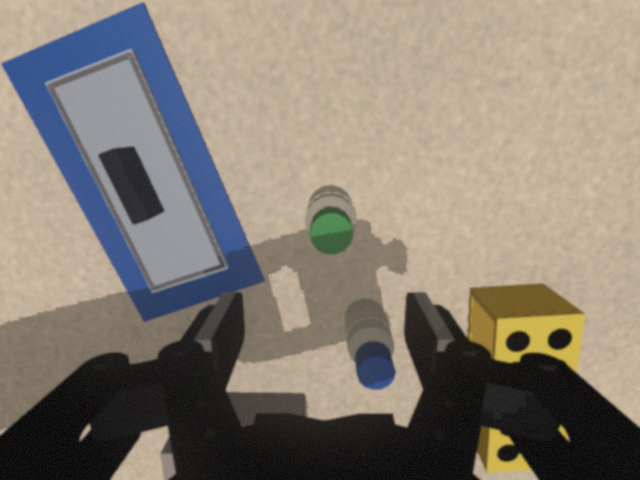

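Green cap at (331,231), about 7 mm in x and 2 mm in y from the TCP. Fingers are clear of blue cap (376,365) and rack. Descending.

>>> move_arm --plan '[7,2,-30,0,0,0,65,0,0,-40,0,0,0,65,0,0,0,0,0,0,65,0,0,0,0,0,0,65]'

```text
time: 10.65
eef_pos: [0.6514, 0.1312, 0.1226]
tcp_rot: [0.769, 0.639, -0.001, -0.001]
contact_force: [0.6, 0.1, 0.6]
opening: 0.761
finger_force: 0.0
```

Run:
```python
from h import *
w=cap('green')
print(proj(w,[.6517,.131,.09]))
```

```text
tcp [0.653  0.1311 0.1248]
green 677 [303 261  46  42] (326, 280) r mm 12.4 [0.6536 0.1288]
(np.float64(321.4381015201938), np.float64(276.71273554540545))
```

>>> move_arm --plan '[0,-1,-40,0,0,0,65,0,0,-35,0,0,0,65,0,0,-14,0,0,0,65,0,0,0,0,0,0,65,0,0,0,0,0,0,30,0,0,0,0,0,0,30,0,0,0,0,0,0,30,0,0,0,0,0,0,30,0,0,0,0,0,0,30]' --newtons 30

```text
time: 11.6
eef_pos: [0.6553, 0.1297, 0.0377]
tcp_rot: [0.769, 0.639, 0.002, 0.001]
contact_force: [-1.2, 0.5, 6.4]
opening: 0.452
finger_force: 30.9
```

>>> move_arm --plan '[0,0,15,0,0,0,30,0,0,40,0,0,0,30,0,0,45,0,0,0,30,-10,-20,40,0,0,0,30,-18,-41,10,0,0,0,30,-18,-41,0,0,0,0,30,-18,-41,0,0,0,0,30,-18,-41,0,0,0,0,30,-18,-41,0,0,0,0,30,-18,-41,0,0,0,0,30,-18,-41,0,0,0,0,30,-18,-41,0,0,0,0,30]'

```text
time: 12.8
eef_pos: [0.4981, -0.2199, 0.1852]
tcp_rot: [0.769, 0.639, 0.0, 0.001]
contact_force: [1.0, -0.6, -0.8]
opening: 0.455
finger_force: 30.7
```

>>> move_arm --plan '[-8,-21,0,0,0,0,30,0,0,0,0,0,0,30,0,0,0,0,0,0,30,0,0,0,0,0,0,30]'

```text
time: 13.2
eef_pos: [0.4914, -0.2385, 0.1845]
tcp_rot: [0.769, 0.639, 0.0, -0.0]
contact_force: [0.4, -0.2, -1.9]
opening: 0.453
finger_force: 30.7
```

Run:
```python
from h import *
s=ctrl.get_state();print(s['eef_pos'],s['opening'],s['finger_force'],s['contact_force'])
w=shot('wrist','w7.png')
```

```text
[ 0.49136932 -0.23850735  0.18452137] 0.45285955416131324 30.650628756266087 [ 0.39251444 -0.18763628 -1.85424483]
```

View pics/w7.png

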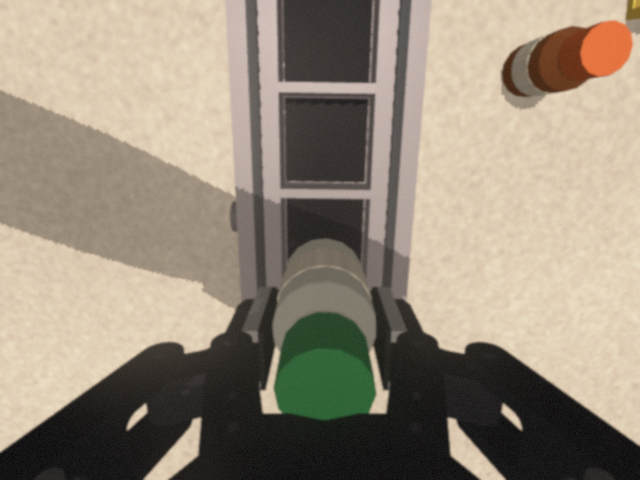

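Run:
```python
from h import *
w=shot('wrist')
a=onz(w,327.5,88.5,.08)[:2];b=onz(w,325.5,193.5,.08)[:2]
e=(a-b);yd=e/np.linalg.norm(e);print(a,b,np.linalg.norm(e),np.degrees(np.arctan2(-e[0],e[1])))
l=onz(w,279,90,.08)[:2];r=onz(w,376,90,.08)[:2];print('width',np.linalg.norm(l-r))
c=(a+b)/2;print('c',c);[print(k,c+k*yd*.066) for k in(1,0,-1)]
h=cv2.cvtColor(w['color'],cv2.COLOR_RGB2GRAY)
for v in (40,140): print(v,[int(x) for x in np.where(np.abs(np.diff(cv2.blur(h[v-5:v+6],(3,11))[5].astype(int)))>12)[0] if 200<x<450])
```

```text
[ 0.51264468 -0.14567833] [ 0.49964468 -0.20964564] 0.0652749357981559 -11.487701531828877
width 0.059847008937842054
c [ 0.50614468 -0.17766199]
1 [ 0.51928908 -0.11298413]
0 [ 0.50614468 -0.17766199]
-1 [ 0.49300028 -0.24233984]
40 [245, 246, 247, 256, 257, 258, 259, 275, 276, 277, 278, 368, 369, 370, 372, 373, 375, 376, 377, 378, 395, 396, 397, 398, 406, 407, 408, 409]
140 [249, 250, 251, 259, 260, 261, 262, 277, 278, 279, 280, 364, 365, 371, 372, 373, 389, 390, 391, 399, 400, 401, 402]
```

>>> move_arm --plan '[2,-2,-30,0,0,0,30,0,0,-30,0,0,0,30,0,0,-20,0,0,0,30,0,0,-10,0,0,0,30,0,0,-4,0,0,0,30,0,0,0,0,0,0,30,0,0,0,0,0,0,30]'

```text
time: 14.0
eef_pos: [0.494, -0.2419, 0.0917]
tcp_rot: [0.769, 0.639, 0.0, 0.001]
contact_force: [-0.0, -0.0, -0.8]
opening: 0.453
finger_force: 30.6
```

>>> move_arm --plan '[0,0,-1.5,0,0,0,30,0,0,-1.5,0,0,0,30,0,0,0,0,0,0,30,0,0,0,0,0,0,30]'

```text
time: 14.4
eef_pos: [0.4934, -0.2417, 0.0878]
tcp_rot: [0.769, 0.639, 0.0, 0.001]
contact_force: [0.4, -0.1, -0.1]
opening: 0.452
finger_force: 30.7
```

>>> move_arm --plan '[0,0,-1,0,0,0,30,0,0,0,0,0,0,30,0,0,0,0,0,0,42,0,0,0,0,0,0,52,0,0,0,0,0,0,52,0,0,20,0,0,0,52,0,0,40,0,0,0,55,0,0,45,0,0,0,65,0,0,10,0,0,0,65,20,10,0,0,0,0,65,40,18,0,0,0,0,65]'

```text
time: 15.5
eef_pos: [0.5526, -0.2143, 0.2018]
tcp_rot: [0.77, 0.638, -0.0, 0.0]
contact_force: [0.5, -1.3, 0.2]
opening: 0.761
finger_force: 0.0
```

>>> move_arm --plan '[40,18,0,0,0,0,65,40,18,0,0,0,0,65,36,16,0,0,0,0,65,0,0,0,0,0,0,65,0,0,0,0,0,0,65,0,0,0,0,0,0,65]'

```text
time: 16.1
eef_pos: [0.6682, -0.1618, 0.2005]
tcp_rot: [0.77, 0.639, -0.001, -0.001]
contact_force: [0.3, 0.1, -0.8]
opening: 0.756
finger_force: 0.0
```

Run:
```python
from h import *
w=cap('orange')
print(proj(w,[.67,-.16,.09]))
g=shot('side','s8.png')
for b in blobs(g,'green',30): print('green',b[:3],onz(g,*b[1],.129))
g=g['color'][100:270,280:490,::-1]; w=w['color'][::,:,::-1]
cv2.imwrite('pics/m8.png',np.hstack([cv2.resize(g,(420,340),interpolation=2),cv2.resize(w,(453,340))[:,70:]]))
```

```text
tcp [ 0.6681 -0.162   0.2009]
(np.float64(323.72800919015737), np.float64(230.96360105517684))
green (137, array([430.6, 162.9]), array([425, 156,  12,  14], dtype=int32)) [ 0.49553676 -0.24298549  0.129     ]
```

View pics/m8.png

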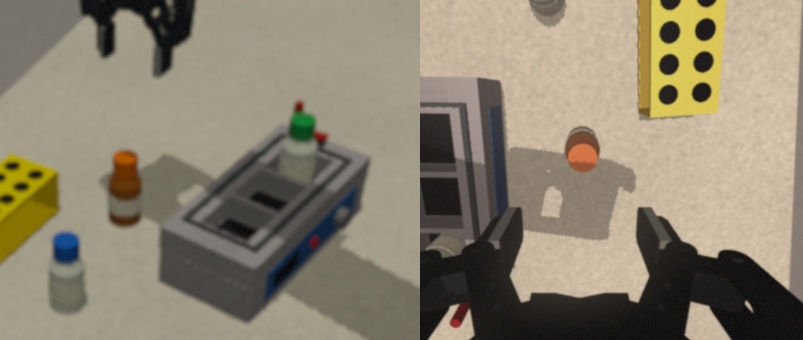

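Run:
```python
from h import *
w=shot('wrist');h=cv2.cvtColor(w['color'],cv2.COLOR_RGB2HSV)
print(h[215:226:5,320:336:5].reshape(-1,3))
m=cv2.inRange(h,(3,130,140),(16,255,255))
n,l,s,ce=cv2.connectedComponentsWithStats(m)
for i in range(1,n):
    if s[i,4]>200: print(s[i],ce[i],onz(w,*ce[i],.09)[:2],onz(w,*ce[i],.086)[:2])
```

```text
[[ 10 169 210]
 [ 10 166 214]
 [ 10 169 211]
 [ 10 171 209]
 [ 10 168 211]
 [ 10 168 211]
 [ 10 168 213]
 [ 10 174 208]
 [ 10 167 209]
 [  9 170 210]
 [  9 173 208]
 [ 10 173 209]]
[ 307  201   43   41 1336] [328.00748503 220.80688623] [ 0.67433027 -0.15392223] [ 0.67418889 -0.15491862]
```

Green stands upright in the right bay (side crop, cap at (302,127)); orange cap at wrist (328,221).

>>> move_arm --plan '[5,5,-30,0,0,0,65,0,0,-45,0,0,0,65,0,0,0,0,0,0,65,0,0,0,0,0,0,65,0,0,0,0,0,0,65]'

```text
time: 16.75
eef_pos: [0.6754, -0.1574, 0.1294]
tcp_rot: [0.77, 0.639, 0.001, 0.002]
contact_force: [0.3, 0.1, 0.8]
opening: 0.761
finger_force: 0.0
```

```bash
sed -i "s/HS\['orange'\]=((3,180,140),(14,255,255))/HS['orange']=((3,120,120),(16,255,255))/" h.py
python3 - <<'E'
from h import *
w=cap('orange')
print(proj(w,[.6735,-.157,.09]))
E
```

```text
tcp [ 0.6757 -0.1574  0.1299]
orange 2309 [290 239  56  54] (317, 266) r mm 14.6 [ 0.6743 -0.1538]
(np.float64(316.6512063530278), np.float64(271.44566637958235))
```

>>> move_arm --plan '[-1,2,-40,0,0,0,65,0,0,-39,0,0,0,65,0,0,-14,0,0,0,65,0,0,0,0,0,0,65,0,0,0,0,0,0,30,0,0,0,0,0,0,30,0,0,0,0,0,0,30,0,0,0,0,0,0,30,0,0,0,0,0,0,30]' --newtons 30

```text
time: 17.7
eef_pos: [0.6753, -0.1554, 0.0369]
tcp_rot: [0.769, 0.639, 0.001, 0.002]
contact_force: [-0.5, 0.4, 6.0]
opening: 0.449
finger_force: 30.8
```

>>> move_arm --plan '[0,0,15,0,0,0,30,0,0,40,0,0,0,30,0,0,45,0,0,0,30,0,0,45,0,0,0,30,-30,-4,3,0,0,0,30,-40,-5,0,0,0,0,30,-45,-5,0,0,0,0,30,-40,-5,0,0,0,0,30,-15,-1,0,0,0,0,30,0,0,0,0,0,0,30,0,0,0,0,0,0,30]'

```text
time: 18.8
eef_pos: [0.5035, -0.1746, 0.1823]
tcp_rot: [0.77, 0.639, 0.0, 0.001]
contact_force: [0.6, -0.6, -0.9]
opening: 0.455
finger_force: 30.7
```

Run:
```python
from h import *
s=ctrl.get_state();print(s['eef_pos'],s['opening'],s['finger_force'],s['contact_force'])
w=shot('wrist','w9.png')
for y in (.096,.036,.03): # left-bay rim corners / middle bay +y corners
    for x in (-.03,.03):
        p=np.array([.5055,-.1755])+x*np.array([.983,-.182])+y*np.array([.182,.983]); print(y,x,np.round(proj(w,[*p,.08])))
```

```text
[ 0.50354798 -0.17462592  0.18228856] 0.4552882118124101 30.694469553418458 [ 0.58678593 -0.56845419 -0.8988771 ]
0.096 -0.03 [275.  87.]
0.096 0.03 [373.  87.]
0.036 -0.03 [278. 185.]
0.036 0.03 [370. 185.]
0.03 -0.03 [279. 194.]
0.03 0.03 [369. 194.]
```

View pics/w9.png

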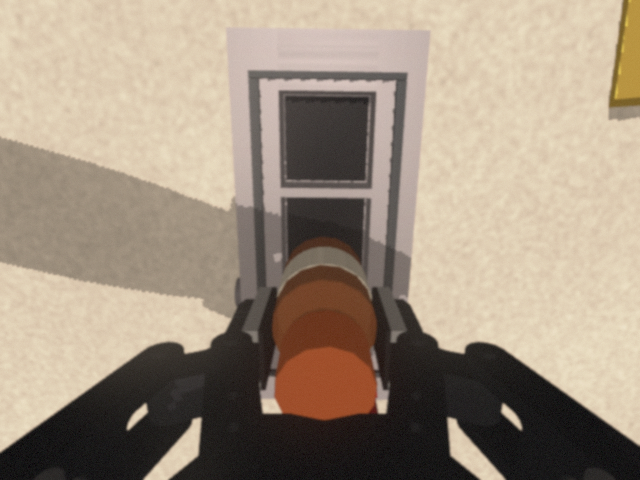

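Left-bay rim appears at columns 281–375, rows 92–187, so the warmer centre is about (0.507, -0.177). Lowering with +3.5, -2.5 mm.

>>> move_arm --plan '[3.5,-2.5,-30,0,0,0,30,0,0,-30,0,0,0,30,0,0,-20,0,0,0,30,0,0,-9,0,0,0,30,0,0,-4,0,0,0,30,0,0,-2,0,0,0,30,0,0,0,0,0,0,30,0,0,0,0,0,0,30]'

```text
time: 19.65
eef_pos: [0.5075, -0.1774, 0.0875]
tcp_rot: [0.769, 0.639, 0.0, 0.001]
contact_force: [0.2, 0.4, -0.5]
opening: 0.449
finger_force: 30.7
```

>>> move_arm --plan '[0,0,-1.5,0,0,0,30,0,0,0,0,0,0,30,0,0,0,0,0,0,42,0,0,0,0,0,0,52,0,0,0,0,0,0,52,0,0,20,0,0,0,52,0,0,40,0,0,0,55,0,0,45,0,0,0,65,0,0,10,0,0,0,65,18,24,0,0,0,0,65,28,32,0,0,0,0,65,28,32,0,0,0,0,65]'

```text
time: 20.85
eef_pos: [0.5811, -0.0883, 0.1995]
tcp_rot: [0.77, 0.638, -0.0, 0.0]
contact_force: [-0.3, -0.5, -0.8]
opening: 0.762
finger_force: 0.0
```

>>> move_arm --plan '[28,32,0,0,0,0,65,28,32,0,0,0,0,65,28,32,0,0,0,0,65,0,0,0,0,0,0,65,0,0,0,0,0,0,65,0,0,0,0,0,0,65]'

```text
time: 21.45
eef_pos: [0.6639, 0.0064, 0.199]
tcp_rot: [0.77, 0.639, -0.001, -0.0]
contact_force: [-0.3, -0.1, -0.3]
opening: 0.759
finger_force: 0.0
```

Run:
```python
from h import *
w=cap('cblue')
print(proj(w,[.664,.007,.09]))
g=shot('side','s10.png')
for c in ('green','orange'):
  for b in blobs(g,c,30)[:2]: print(c,b[:3],onz(g,*b[1],.129))
```

```text
tcp [0.6639 0.0061 0.1994]
cblue 2420 [  0   0  63 119] (30, 59) r mm 55.4 [0.5087 0.1496]
cblue 922 [115   0  36  51] (132, 24) r mm 22.0 [0.5761 0.1565]
(np.float64(321.6476935599635), np.float64(233.47658966924095))
green (137, array([430.6, 162.9]), array([425, 156,  12,  14], dtype=int32)) [ 0.49553676 -0.24298549  0.129     ]
orange (477, array([546.3,  81. ]), array([459,  58, 153,  42], dtype=int32)) [ 0.33633595 -0.79735046  0.129     ]
orange (89, array([415.8, 172.6]), array([409, 169,  14,   8], dtype=int32)) [ 0.51248008 -0.19053045  0.129     ]
```

Run:
```python
from h import *
w=shot('wrist');g=cv2.imread('pics/s10.png')[100:270,280:490]
h=cv2.cvtColor(w['color'],cv2.COLOR_RGB2HSV)
m=cv2.inRange(h,(105,90,40),(130,255,255)); n,l,s,ce=cv2.connectedComponentsWithStats(m)
for i in range(1,n):
    if s[i,4]>250: print(s[i],ce[i],onz(w,*ce[i],.09)[:2])
cv2.imwrite('pics/m10.png',np.hstack([cv2.resize(g,(420,340),interpolation=2),cv2.resize(w['color'][:,:,::-1],(453,340))[:,70:]]))
```

```text
[    0     0   212   203 12612] [112.13011418 107.33713923] [0.54844291 0.11323696]
[ 302  200   40   41 1293] [321.26450116 219.8870843 ] [0.66571006 0.01602217]
```

View pics/m10.png

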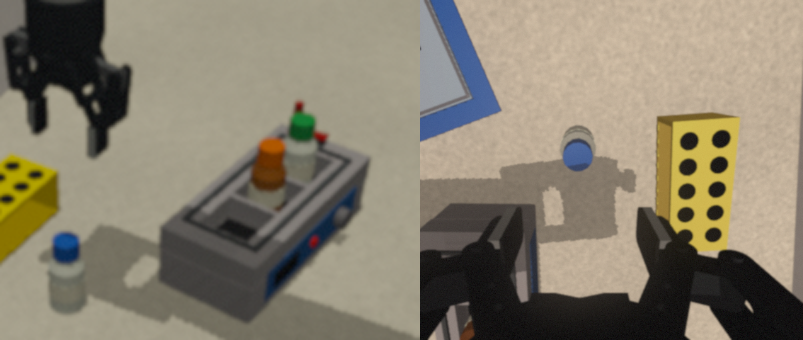

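Orange stands upright in the middle bay beside green (side crop caps (271,150), (302,127)). Blue cap is at wrist (321,220), which gives about (0.6655, 0.015).

>>> move_arm --plan '[2,8,-30,0,0,0,62,0,0,-40,0,0,0,62,0,0,0,0,0,0,62,0,0,0,0,0,0,62,0,0,0,0,0,0,62]'

```text
time: 22.1
eef_pos: [0.668, 0.0143, 0.1326]
tcp_rot: [0.77, 0.638, 0.001, 0.001]
contact_force: [0.6, -0.1, -0.1]
opening: 0.728
finger_force: 0.0
```

```bash
sed -i "s/HS\['cblue'\]=((108,150,60),(122,255,255))/HS['cblue']=((105,90,40),(130,255,255))/" h.py
python3 - <<'E'
from h import *
w=cap('cblue')
print(proj(w,[.6655,.015,.09]))
E
```

```text
tcp [0.6683 0.0144 0.133 ]
cblue 13278 [  0   0 183 233] (74, 119) r mm 71.5 [0.568  0.1105]
cblue 2162 [290 241  53  53] (316, 266) r mm 14.3 [0.6659 0.0165]
(np.float64(315.52695878168544), np.float64(268.99052166318984))
```

>>> move_arm --plan '[-2,1,-40,0,0,0,62,0,0,-42,0,0,0,62,0,0,-14,0,0,0,62,0,0,0,0,0,0,62,0,0,0,0,0,0,30,0,0,0,0,0,0,30,0,0,0,0,0,0,30,0,0,0,0,0,0,30,0,0,0,0,0,0,30]' --newtons 30

```text
time: 23.05
eef_pos: [0.6669, 0.0157, 0.0372]
tcp_rot: [0.769, 0.639, 0.002, 0.002]
contact_force: [-1.1, 0.3, 6.4]
opening: 0.45
finger_force: 31.0
```

>>> move_arm --plan '[0,0,15,0,0,0,30,0,0,40,0,0,0,30,0,0,45,0,0,0,30,0,0,45,0,0,0,30,-28,-24,3,0,0,0,30,-34,-29,0,0,0,0,30,-34,-29,0,0,0,0,30,-32,-29,0,0,0,0,30,-18,-17,0,0,0,0,30,0,0,0,0,0,0,30,0,0,0,0,0,0,30,0,0,0,0,0,0,30]'

```text
time: 24.25
eef_pos: [0.5192, -0.1115, 0.1823]
tcp_rot: [0.769, 0.639, 0.0, 0.0]
contact_force: [0.3, -0.3, -1.9]
opening: 0.454
finger_force: 30.8
```

Run:
```python
from h import *
s=ctrl.get_state();print(s['eef_pos'],s['opening'],s['finger_force'])
w=shot('wrist','w11.png')
for x in (-.06,.06):
    p=np.array([.507,-.177])+x*np.array([.983,-.182])+.13*np.array([.182,.983]); print(np.round(proj(w,[*p,.08])))
g=cv2.cvtColor(w['color'],cv2.COLOR_RGB2HSV)[:,:,1]; g=cv2.blur(g,(5,5)).astype(int)
# +y end edge: saturation drops from bench to steel
for u in (270,330,380): print(u,np.argmin(np.diff(g[:230,u])[60:])+60, g[60:230:15,u])
print([int(x) for x in g[190,190:470:8]])
```

```text
[ 0.51920705 -0.11150798  0.18229284] 0.45385711398606293 30.760726102162153
[226. 142.]
[415. 141.]
270 139 [52 52 52 52 52 51 32 32 28 34 31 31]
330 140 [52 52 52 52 52 52 32 32 29 33 33 35]
380 139 [52 52 52 52 52 52 32 34 30 33 32 31]
[52, 52, 52, 51, 52, 43, 34, 32, 28, 33, 33, 33, 32, 33, 32, 32, 32, 33, 32, 32, 32, 33, 32, 33, 32, 23, 32, 33, 48, 52, 52, 52, 53, 52, 53]
```

The warmer's end edge is within 3 px of prediction. Lowering blue.

>>> move_arm --plan '[0,0,-30,0,0,0,30,0,0,-30,0,0,0,30,0,0,-20,0,0,0,30,0,0,-9,0,0,0,30,0,0,-4,0,0,0,30,0,0,-2,0,0,0,30,0,0,-1,0,0,0,30,0,0,0,0,0,0,30,0,0,0,0,0,0,30]'

```text
time: 25.2
eef_pos: [0.5196, -0.1123, 0.0872]
tcp_rot: [0.769, 0.639, 0.001, 0.001]
contact_force: [-1.0, 1.6, 2.5]
opening: 0.451
finger_force: 31.2
```

>>> move_arm --plan '[0,0,0,0,0,0,42,0,0,0,0,0,0,52,0,0,0,0,0,0,52,0,0,20,0,0,0,52,0,0,40,0,0,0,55,0,0,45,0,0,0,55,0,0,40,0,0,0,55,0,0,30,0,0,0,55,0,-10,0,0,0,0,55,0,-20,0,0,0,0,55,0,0,0,0,0,0,55,0,0,0,0,0,0,55]'

```text
time: 26.4
eef_pos: [0.5181, -0.142, 0.2595]
tcp_rot: [0.77, 0.638, -0.0, -0.001]
contact_force: [0.2, 0.8, -0.8]
opening: 0.647
finger_force: 0.0
```

Run:
```python
from h import *
s=ctrl.get_state();print(s['eef_pos'],s['opening'],s['finger_force'])
w=shot('wrist');g=shot('side')
for col in ('cblue','orange','green'):
  for b in blobs(w,col,200)[:2]: print(col,b[1],onz(w,*b[1],.139)[:2])
c=np.array([.507,-.177])
for k in (1,0,-1): print('bay',c+k*.066*np.array([.182,.983]))
cv2.imwrite('pics/m12.png',np.hstack([cv2.resize(g['color'][90:270,190:490,::-1],(420,252),interpolation=2),cv2.resize(w['color'][:,:,::-1],(336,252))]))
```

```text
[ 0.51808279 -0.14203229  0.25952731] 0.647215654157325 0.0
cblue [317.9 190.9] [ 0.52067717 -0.11320932]
cblue [223.5   3.8] [0.48521613 0.01214719]
orange [318.9 276.8] [ 0.509052   -0.17766483]
green [317.3 352.1] [ 0.49546655 -0.24172571]
bay [ 0.519012 -0.112122]
bay [ 0.507 -0.177]
bay [ 0.494988 -0.241878]
```

View pics/m12.png

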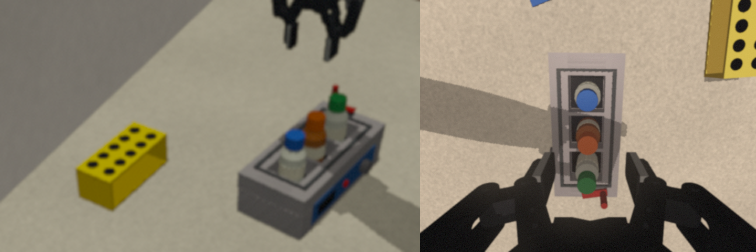

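All three bottles stand upright within about 2 mm of their bay centres: blue left, orange middle, green right (wrist caps at (318,191), (319,277), (317,352)). The cover is on the mat and the gripper is clear, so I'm handing in.

```bash
python3 -c "
from plant import order
print(order.sign_off())"
```

```text
the job is handed in; nothing more can be done
None
```

The job is handed in: the tab is turned aside, the cover lies flat on the mat, and the blue, orange and green bottles stand upright in the left, middle and right bays, within about 2 mm of centre by my last camera check; the hand-in returned no verdict.

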